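# Stow the butter box behind the saucepan gap

## Task

Get the galley ready to drive: push the blue butter box with the dark wooden lid along the board, never picking it up, through the narrow gap between the saucepan and the condiment caddy and on until it sits on the cork pad, square against the wooden stop rail. Leave the egg cup, the pepper jar and the spatula standing or lying where they are.

Things in the scene. Friction and masses are not known exactly. Their poses are not given: they have to be found in the camera images.
- butter_box: loose butter box, blue enamel with a flat dark wooden lid: 90 long (own x) x 60 wide (own y) x 42 mm high, 0.25 to 0.5 kg; origin at the centre of its underside, z up. It slides on the board, starts on the open side of the gap, askew by up to 0.45 rad and up to 35 mm to one side, and must go through lengthwise. Its own +x end faces the gap at the start.
- bay: the travel bay fixed to the board. Its origin is on the board at the middle of the narrowest part of the gap; +x points straight through the gap towards the stop rail, +y to the saucepan, z up. The gap is 66 mm wide at its narrowest (6 mm more than the box) from y = -33 mm (flat caddy side) to y = +33 mm (round saucepan). The cork pad, flush with the board and without any step, spans x 60 to 165 mm, y -50 to +50 mm. The box pushed home lies with its centre at x = 120 mm.
- rail (a point): middle of the near face of the fixed wooden stop rail, at x = 165 mm, z = 17 mm in the bay's frame; the rail is 130 mm long across the way (along the bay's y), 34 mm high, 16 mm thick.
- saucepan: stainless steel saucepan held in a clamp, does not move: round, radius 70 mm, 60 mm high, origin under its centre, at x = 0, y = +103 mm in the bay's frame. Its black handle points away from the gap (own and bay's +y), reaching 195 mm from its centre at up to 66 mm height. Two clamp studs of radius 7 mm, 16 mm high, stand against its outer half.
- caddy: white plastic condiment caddy with a tilt-out front bin (grey front, closed), screwed down, does not move: 110 mm along the bay's x, 100 mm along the bay's y, 60 mm high; origin under its centre, at x = 0, y = -83 mm in the bay's frame.
- egg_cup: bystander: loose white ceramic egg cup, 51 mm wide, 60 mm high; origin at the centre of its foot. It stands beside the cork pad, on one side or the other, and must stay.
- pepper_jar: bystander: loose amber glass pepper jar with a black cap, 44 mm wide, 75 mm high; origin at the centre of its foot. It stands beside the cork pad, on the side the egg cup is not, and must stay.
- spatula: bystander: loose spatula with orange silicone blade, 240 mm long, its blade (about 90 x 70 mm) at its own +x end, lying crosswise behind the butter box, about 360 mm before the gap; origin near its middle, on the board. Must stay.
Mind the look-alikes: they are no part of the job. Leave any pink look-alike of the butter_box alone.

How it is judged:
By the outcome, as a careful person would: the job done as asked, in the order asked, and still so for the second after the job is handed in, with the robot touching nothing.
It also fails if it takes over 70 s, if anything falls off the work surface, if the arm or the gripper's body presses on something with over 40 N, if the wrist force passes 120 N, or if a joint passes its speed limit or range.

## Robot

A 6-joint arm with a two-finger parallel gripper is mounted at the origin on the work surface. World frame = base frame: x ahead of the robot, y to its left, z up, the work surface at z = 0. Lengths are in m, angles in degrees, forces in N, time in s.
With the tool pointing down it reaches from about 0.375 to 0.9 m from the base axis. Payload 3.1 kg.
Tool frame: the origin (TCP) lies where the fingers leave the gripper's body, on its centre line; the fingertips stand 70 mm ahead of it and the grasp point (between the pads) lies 51 mm ahead of it; y points along the fingers, z is the direction in which the jaws open and shut, and the axes are right-handed (so a half turn about y gives the same grasp; the last joint's range is limited). The gripper opens to 87 mm and grips with 3 to 60 N. Pads are 19 mm wide; open, the fingers measure 117 mm over their backs; the gripper's body (75 mm by 190 mm) begins 51 mm behind the grasp point.
Start: joints at [64.028, 30.224, 82.088, -0, 67.689, -10.227], TCP at [0.17, 0.602, 0.292] pointing down, gripper open.
Joint ranges: [-176.69, 176.69], [-43.24, 126.21], [12.49, 139.97], [-82, 262], [0, 151.66], [-163.58, 163.58]. Speed limits (degrees/s): [159.86, 159.86, 180, 180, 180, 180].

## Interface

Orientations are given as a 3x3 rotation matrix whose columns are the frame's x, y, z axes.
In Python, from rig import bot gives the robot as it stands.
- The arm moves only by the shell command python3 -m pendant 'ROWS'. ROWS is JSON, a list of rows, each a list of 3 entries, a list of its own where there are three numbers: the shift along the tool's x, y, z in cm, then the turn, a rotation vector about the tool's x, y, z in rad, then the closure, from 0 (fully open) to 1 (shut). In form: [[[dx, dy, dz], [ax, ay, az], jaw], ...]. A call has 1 to 20 rows; each row shifts and turns the commanded pose from where the row before left it, along the tool's axes as they then stand; what a row does not reach is not made up. A row lasts 1/12 s, in which the tool goes at most 41.7 mm and 7.16 degrees, less where a joint would pass 70% of its speed; a pose out of reach is approached as far as the arm can. A call with a gripper value outside its range is refused whole. The fingers move at their own pace and stop on an object; the grip force is fixed at half the most. Time passes only in rows, so rows that do not move let the fingers close. It gives the time, the measured TCP pose, the force and the opening at its end, in the units of the state.
- bot.read_state(): the state, without advancing time (a new reading comes with each control period).
- bot.capture(name): name is "scene" or "top"; returns a dict with "img" (480x640x3 uint8, red, green, blue), "fx", "fy", "cx", "cy" (pixels), "R" (3x3) and "t" (3): a world point X has camera coordinates R X + t. Camera axes: x right, y down, z forward; pixel columns grow to the right and rows downward; lengths in m; the calibration is good to about 2 mm. A picture is of the moment at which its call begins. There is no depth.
- bot.hand_in(): hands the job in, once; it reports no verdict.
The state is a dict: "time_s": time; "joint_positions": joint angles; "qvel": joint speeds; "tau": joint torques, N m; "position": TCP position; "tcp_rot": TCP orientation; "force": force on the tool from outside, world axes, zero at the start; "moment": the same for the moment, N m; "opening": opening from 0.0 (shut) to 1.0 (fully open).
Only numpy, scipy, OpenCV 4.12 (cv2) and the standard library are available. Lean on these libraries where they do the work, as an engineer would, in place of code of your own. Each camera call takes 0.05 s, during which the arm holds its last target.

## Working session

There is one attempt and no reset: what is moved stays moved. The work goes in short steps, Python scripts to look and compute and a shell command to move; the robot and the scene stay as the last step left them, time stands still between calls to the robot, and variables do not carry over. Pictures are saved under pics/ and viewed, and the job is handed in when it is done.

```bash
ls; mkdir -p pics; python3 - <<'E'
from rig import bot
import cv2,numpy as np
for n in("scene","top"):
    c=bot.capture(n); cv2.imwrite(f"pics/{n}0.png",c["img"][:,:,::-1]); print(n,c["fx"],c["fy"],c["cx"],c["cy"],np.round(c["R"],4).tolist(),np.round(c["t"],4).tolist())
s=bot.read_state(); print(s)
E
```

```text
pics
scene 535.7362523098157 535.7362523098157 317.07480046983966 237.6903467288692 [[-0.1466, 0.989, 0.0209], [0.7193, 0.1211, -0.6841], [-0.6791, -0.0853, -0.7291]] [-0.0382, -0.3794, 1.3835]
top 620.9272619018544 620.9272619018544 332.7443849911101 226.65832292757526 [[-0.0026, -0.9998, -0.0215], [-0.9968, 0.0043, -0.0802], [0.0803, 0.0212, -0.9965]] [0.123, 0.5732, 1.1894]
{'time_s': 0.1, 'joint_positions': array([ 6.40281177e+01,  3.02749532e+01,  8.21493415e+01, -1.39505466e-03,
        6.76892948e+01, -1.02277915e+01]), 'qvel': array([-0.02151416, -0.10931866, -0.23478456, -0.00508224,  0.02578319,
        0.1194219 ]), 'tau': array([-7.94638145e-04, -4.40987813e+01, -1.77149910e+01,  6.34269719e-02,
        5.34182531e-02, -3.78372295e-05]), 'position': array([0.16933563, 0.60107539, 0.29135362]), 'tcp_rot': array([[ 9.62485600e-01, -8.47949582e-04,  2.71331440e-01],
       [-2.71332564e-01, -1.79215832e-03,  9.62483988e-01],
       [-3.29868999e-04, -9.99998035e-01, -1.95500291e-03]]), 'force': array([ 0.63792619, -0.91096903,  0.4733205 ]), 'moment': array([-0.05320873,  0.04984706,  0.02166422]), 'opening': 0.9980584502256924}
```

View pics/scene0.png

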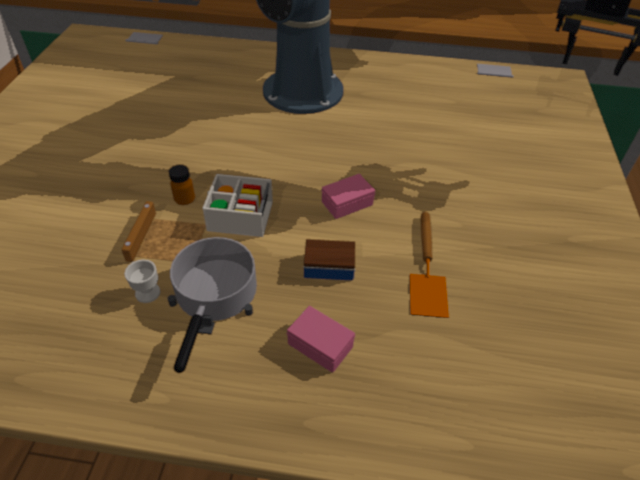

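View pics/top0.png

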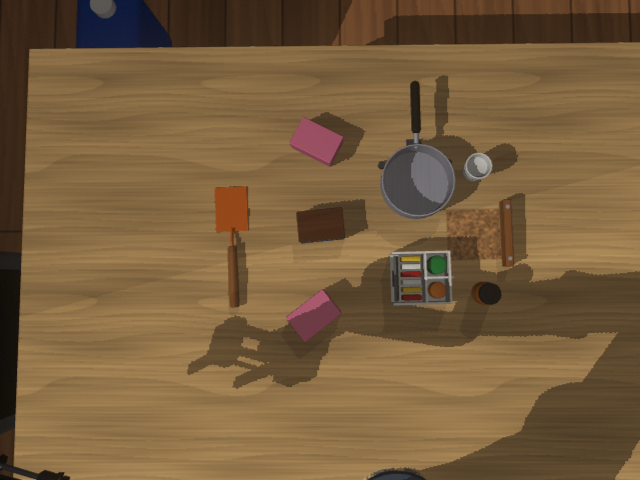

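The top view shows the dark-lidded blue box at about (321,225). The pink look-alikes are at (317,142) and (314,316). The gap is near (420,232), the cork near (475,233), the rail at (507,233), the egg cup at (478,166), the pepper jar at (487,293) and the spatula at (232,245). Candidates for the target are the dark-lidded box at (321,225) and the two pink boxes. I choose the dark-lidded one and will check it in a close crop.

```bash
cat > h.py <<'E'
from rig import bot
import cv2,numpy as np
def cap(n="top"):
    return bot.capture(n)
def px2w(c,uv,z):
    uv=np.atleast_2d(np.array(uv,float))
    d=np.stack([(uv[:,0]-c["cx"])/c["fx"],(uv[:,1]-c["cy"])/c["fy"],np.ones(len(uv))],1)@np.array(c["R"])
    o=-np.array(c["R"]).T@np.array(c["t"])
    s=(z-o[2])/d[:,2]
    return (o+d*s[:,None])[:,:2]
def w2px(c,X):
    X=np.atleast_2d(X); p=X@np.array(c["R"]).T+np.array(c["t"])
    return np.stack([c["fx"]*p[:,0]/p[:,2]+c["cx"],c["fy"]*p[:,1]/p[:,2]+c["cy"]],1)
def crop(c,u0,v0,u1,v1,k,fn,pts=None):
    im=cv2.resize(c["img"][v0:v1,u0:u1,::-1],None,fx=k,fy=k,interpolation=cv2.INTER_CUBIC)
    if pts is not None:
        for p in pts: cv2.circle(im,(int((p[0]-u0+.5)*k),int((p[1]-v0+.5)*k)),2,(255,255,0),-1)
    cv2.imwrite(fn,im)
E
python3 - <<'E'
from h import *
c=cap(); crop(c,285,110,355,350,4,"pics/a1.png"); crop(c,375,130,525,310,4,"pics/a2.png")
c=cap("scene"); crop(c,100,150,380,370,2.8,"pics/a3.png")
E
```

```text
(no output)
```

View pics/a2.png

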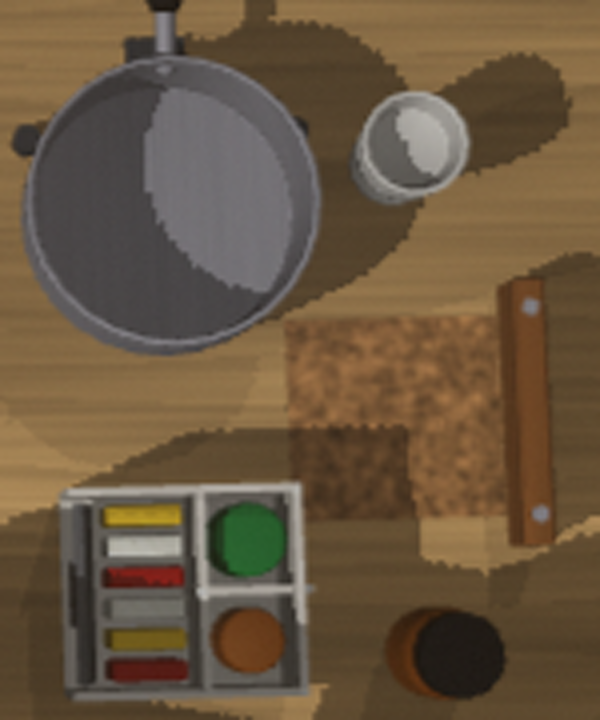

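View pics/a3.png

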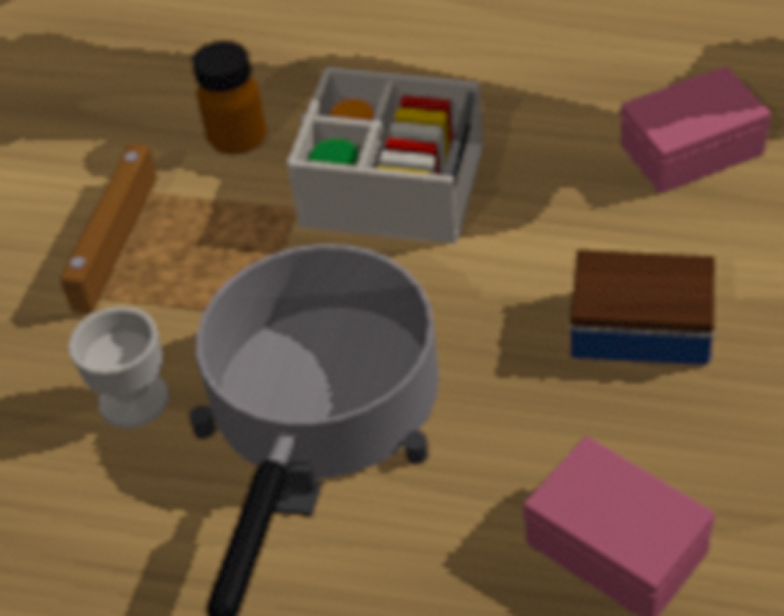

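```bash
python3 - <<'E'
from h import *
c=cap(); crop(c,285,190,360,260,8,"pics/a4.png")
E
```

```text
(no output)
```

View pics/a4.png

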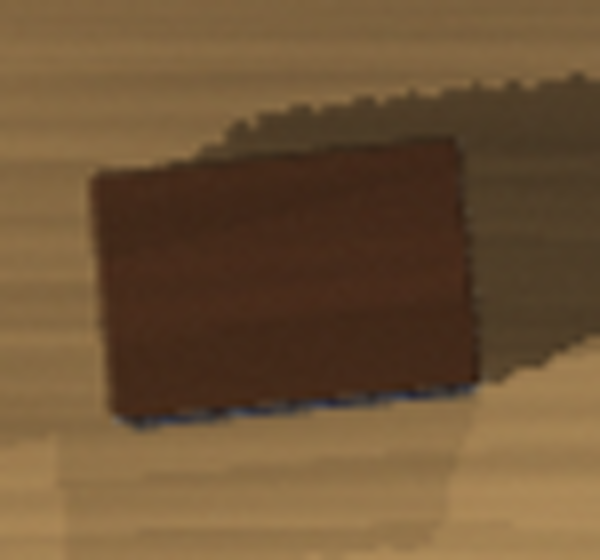

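The crop confirms the target: a dark wooden lid with a blue side just showing. Next I fit the bay and box poses.

```bash
cat > fit.py <<'E'
from h import *
from scipy.optimize import least_squares
def fit(c,pts3,uv,x0):
    pts3=np.array(pts3,float); uv=np.array(uv,float)
    def tr(p):
        cs,sn=np.cos(p[2]),np.sin(p[2]); R=np.array([[cs,-sn,0],[sn,cs,0],[0,0,1]])
        return pts3@R.T+[p[0],p[1],0]
    r=least_squares(lambda p:(w2px(c,tr(p))-uv).ravel(),x0,loss="soft_l1")
    return r.x,(w2px(c,tr(r.x))-uv)
E
python3 - <<'E'
from fit import *
c=cap()
q=lambda L,k,u,v:[(a/k+u-.5,b/k+v-.5) for a,b in L]
P=[(.06,.05,0),(.06,-.05,0),(-.055,-.033,.06),(.055,-.033,.06),(.055,-.133,.06),(-.055,-.133,.06),(.165,.065,.034),(.181,.065,.034),(.181,-.065,.034)]
uv=q([(286,318),(287,520),(62,490),(302,484),(308,696),(70,698),(512,281),(542,279),(554,545)],4,375,130)
bay,r=fit(c,P,uv,[.57,-.05,-1.57]); print("bay",bay,np.degrees(bay[2]));print(r.round(1).tolist())
cs,sn=np.cos(bay[2]),np.sin(bay[2])
print("pan from bay",bay[:2]+[-sn*.103,cs*.103],"pan rim",px2w(c,q([(172,201)],4,375,130),.06))
B=[(-.045,.03,.042),(.045,.03,.042),(.045,-.03,.042),(-.045,-.03,.042)]
box,r=fit(c,B,q([(92,177),(458,137),(480,385),(113,414)],8,285,190),[.57,.13,-1.57]);print("box",box,np.degrees(box[2]));print(r.round(1).tolist())
d=box[:2]-bay[:2];print("box in bay",d@[cs,sn],d@[-sn,cs],np.degrees(box[2]-bay[2]))
for n,u,z in(("egg",(415,145),.06),("jar",(460,654),.075)):
    w=px2w(c,q([u],4,375,130),z)[0]; d=w-bay[:2]; print(n,w,d@[cs,sn],d@[-sn,cs])
for n,u in(("spat",(232,188)),("sp2",(233,306))):
    w=px2w(c,[u],.01)[0];print(n,w)
th=np.linspace(0,6.28,60);pan=bay[:2]+[-sn*.103,cs*.103]
pts=[w2px(c,[pan[0]+.07*np.cos(t),pan[1]+.07*np.sin(t),.06])[0] for t in th]
pts+=[w2px(c,[bay[0]+cs*a-sn*b,bay[1]+sn*a+cs*b,z])[0] for a,b,z in P]
pts+=[w2px(c,[bay[0]+cs*a,bay[1]+sn*a,0])[0] for a in np.arange(-.2,.165,.01)]
crop(c,285,120,525,310,3.3,"pics/b1.png",pts)
E
```

```text
bay [ 0.55759927 -0.04344426 -1.55616634] -89.16176333450932
[[-0.7, 0.7], [0.7, 0.5], [0.6, -0.8], [-0.9, -0.4], [-0.6, 0.1], [-0.0, 0.5], [-0.2, -0.7], [0.6, -0.4], [0.4, 0.5]]
pan from bay [ 0.66058825 -0.04193743] pan rim [[ 0.65957685 -0.04130852]]
box [ 0.57692201  0.1448076  -1.481777  ] -84.8995683059166
[[-0.4, -0.6], [0.3, 0.0], [0.4, -0.1], [-0.3, 0.6]]
box in bay -0.18794903666591006 0.022074700210718085 4.26219502859272
egg [ 0.68577373 -0.15693595] 0.11535467178200966 0.12650042274239634
jar [ 0.44532878 -0.16932864] 0.1242284503918527 -0.11410009264644944
spat [0.65297711 0.32213868]
sp2 [0.41921569 0.31771798]
```

View pics/b1.png

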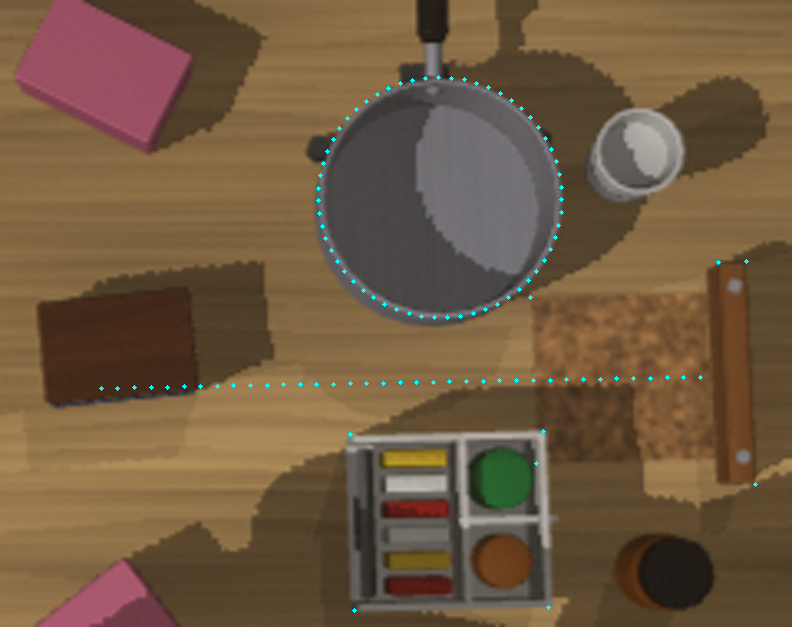

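The fit agrees with the image to about 1 px. In the bay frame the box is at x -188 mm, y +22 mm, yaw +4.3°. I'll first nudge it sideways with two spread fingers along its long side to centre and square it, then push from behind.

```bash
cat > go.py <<'E'
from h import *
BAY=np.array([0.5574,-0.0433]); TH=np.radians(-89.16)
def rep():
    s=bot.read_state(); R=s["tcp_rot"]; p=s["position"]; cs,sn=np.cos(TH),np.sin(TH)
    d=p[:2]-BAY
    zb=np.degrees(np.arctan2(R[1,2],R[0,2])-TH)
    print("t",round(s["time_s"],2),"bay mm",(1000*np.array([d@[cs,sn],d@[-sn,cs],p[2]])).round(1),"zaxis ang in bay",round((zb+180)%360-180,2),"tilt",R[2,:].round(3),"F",s["force"].round(1),"open",round(s["opening"],3),"j",s["joint_positions"].round(0))
    return s
def delta(x,y,z):
    s=bot.read_state();cs,sn=np.cos(TH),np.sin(TH)
    w=np.array([BAY[0]+cs*x-sn*y,BAY[1]+sn*x+cs*y,z])-s["position"]
    print("shift tool cm",(s["tcp_rot"].T@w*100).round(2))
E
python3 -m pendant '[[[0,0,0],[0,-0.0964,0],0.4],[[0,0,0],[0,-0.0964,0],0.4],[[0,0,0],[0,-0.0964,0],0.4],[[0,0,0],[0,0,0],0.4]]'
python3 -c "
from go import *
rep();delta(-.188,.092,.2)"
```

```text
time_s: 0.63
position: [0.1695, 0.6015, 0.2922]
tcp_rot: [[1.0, -0.0, -0.016], [0.016, -0.0, 1.0], [-0.0, -1.0, -0.0]]
force: [0.1, -0.4, -0.3]
opening: 0.784
t 0.63 bay mm [-650.4 -378.4  292.2] zaxis ang in bay -179.92 tilt [-0. -1. -0.] F [ 0.1 -0.4 -0.3] open 0.784 j [ 64.  30.  82.  -0.  68. -27.]
shift tool cm [ 46.98   9.22 -46.3 ]
```

```bash
python3 -m pendant '[[[1.3,0.2,-1.3],[0,0,0],0.4],[[2.6,0.5,-2.6],[0,0,0],0.4],[[2.6,0.5,-2.6],[0,0,0],0.4],[[2.6,0.5,-2.6],[0,0,0],0.4],[[2.6,0.5,-2.6],[0,0,0],0.4],[[2.6,0.5,-2.6],[0,0,0],0.4],[[2.6,0.5,-2.6],[0,0,0],0.4],[[2.6,0.5,-2.6],[0,0,0],0.4],[[2.6,0.5,-2.6],[0,0,0],0.4],[[2.6,0.5,-2.6],[0,0,0],0.4],[[2.6,0.5,-2.6],[0,0,0],0.4],[[2.6,0.5,-2.6],[0,0,0],0.4],[[2.6,0.5,-2.6],[0,0,0],0.4],[[2.6,0.5,-2.6],[0,0,0],0.4],[[2.6,0.5,-2.6],[0,0,0],0.4],[[2.6,0.5,-2.6],[0,0,0],0.4],[[2.6,0.5,-2.6],[0,0,0],0.4],[[2.6,0.5,-2.4],[0,0,0],0.4],[[1.4,0.3,-0.8],[0,0,0],0.4],[[0,0,0],[0,0,0],0.4]]'
python3 -c "
from go import *
rep();delta(-.188,.092,.085)"
```

```text
time_s: 2.3
position: [0.6487, 0.1441, 0.2015]
tcp_rot: [[1.0, 0.003, -0.008], [0.008, -0.001, 1.0], [0.003, -1.0, -0.001]]
force: [1.4, 0.7, 1.2]
opening: 0.601
t 2.3 bay mm [-186.    94.   201.5] zaxis ang in bay 179.6 tilt [ 0.003 -1.    -0.001] F [1.4 0.7 1.2] open 0.601 j [  3.  39.  81.  -0.  60. -87.]
shift tool cm [-0.24 11.65  0.2 ]
```

```bash
python3 -m pendant '[[[-0.1,1.5,0.1],[0,0,0],0.4],[[0,3,0.1],[0,0,0],0.4],[[0,3,0],[0,0,0],0.4],[[0,2.5,0],[0,0,0],0.4],[[0,1.3,0],[0,0,0],0.4],[[0,0.3,0],[0,0,0],0.4],[[0,0,0],[0,0,0],0.4]]'
python3 - <<'E'
from go import *
rep();delta(-.188,.045,.085)
c=cap();crop(c,270,110,430,260,4,"pics/c1.png")
E
```

```text
time_s: 2.88
position: [0.6434, 0.1499, 0.0857]
tcp_rot: [[1.0, -0.002, -0.014], [0.014, -0.0, 1.0], [-0.002, -1.0, 0.0]]
force: [0.1, 0.2, 0.5]
opening: 0.602
t 2.88 bay mm [-191.9   88.8   85.7] zaxis ang in bay 179.98 tilt [-0.002 -1.     0.   ] F [0.1 0.2 0.5] open 0.602 j [  3.  48.  84.   0.  48. -87.]
shift tool cm [-4.38  0.08 -0.39]
```

View pics/c1.png

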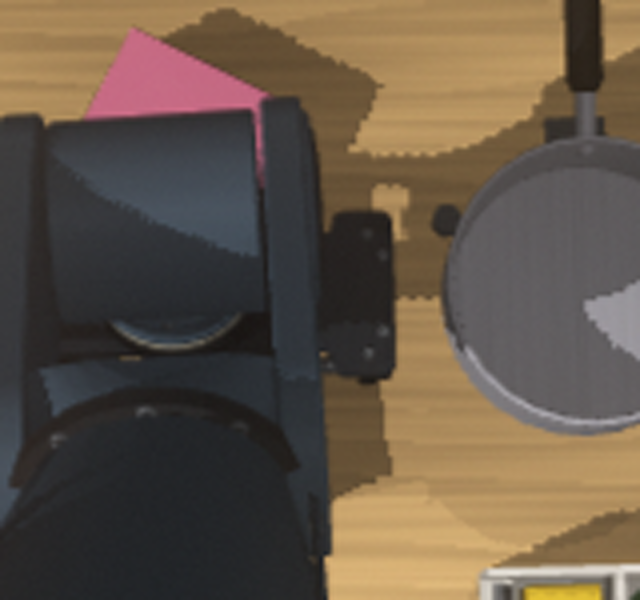

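The arm hides the box from the top camera, and the fingers are down clear of it. Now I push sideways.

```bash
python3 -m pendant '[[[-0.8,0,-0.2],[0,0,0],0.4],[[-0.8,0,-0.2],[0,0,0],0.4],[[-0.4,0,0],[0,0,0],0.4],[[-0.3,0,0],[0,0,0],0.4],[[-0.3,0,0],[0,0,0],0.4],[[-0.3,0,0],[0,0,0],0.4],[[-0.3,0,0],[0,0,0],0.4],[[-0.3,0,0],[0,0,0],0.4],[[-0.3,0,0],[0,0,0],0.4],[[-0.3,0,0],[0,0,0],0.4],[[-0.3,0,0],[0,0,0],0.4],[[-0.2,0,0],[0,0,0],0.4],[[-0.2,0,0],[0,0,0],0.4],[[0,0,0],[0,0,0],0.4]]'
python3 - <<'E'
from go import *
rep();
E
python3 -m pendant '[[[0.5,0,0],[0,0,0],0.4],[[2,0,0],[0,0,0],0.4],[[2,-1,0],[0,0,0],0.4],[[0,-3,0],[0,0,0],0.4],[[0,-4,0],[0,0,0],0.4],[[0,-3,-3],[0,0,0],0.4],[[0,0,4],[0,0,0],0.5],[[0,0,4],[0,0,0],0.6],[[0,0,4],[0,0,0],0.75],[[0,0,4],[0,0,0],0.75],[[0,0,4],[0,0,0],0.75]]'
python3 - <<'E'
from go import *
rep();
c=cap();crop(c,250,110,430,290,4,"pics/c2.png")
E
```

```text
time_s: 4.1
position: [0.5955, 0.1447, 0.0861]
tcp_rot: [[1.0, -0.001, -0.014], [0.014, -0.0, 1.0], [-0.001, -1.0, -0.0]]
force: [2.2, 0.2, 1.3]
opening: 0.599
t 4.1 bay mm [-187.4   40.9   86.1] zaxis ang in bay 179.99 tilt [-0.001 -1.    -0.   ] F [2.2 0.2 1.3] open 0.599 j [  3.  46.  92.   0.  43. -88.]
time_s: 5.02
position: [0.6376, 0.3167, 0.1948]
tcp_rot: [[1.0, -0.004, -0.013], [0.013, -0.001, 1.0], [-0.004, -1.0, -0.001]]
force: [-0.7, 0.4, 0.8]
opening: 0.315
t 5.02 bay mm [-358.8   85.4  194.8] zaxis ang in bay 179.92 tilt [-0.004 -1.    -0.001] F [-0.7  0.4  0.8] open 0.315 j [ 17.  43.  73.   0.  64. -73.]
```

View pics/c2.png

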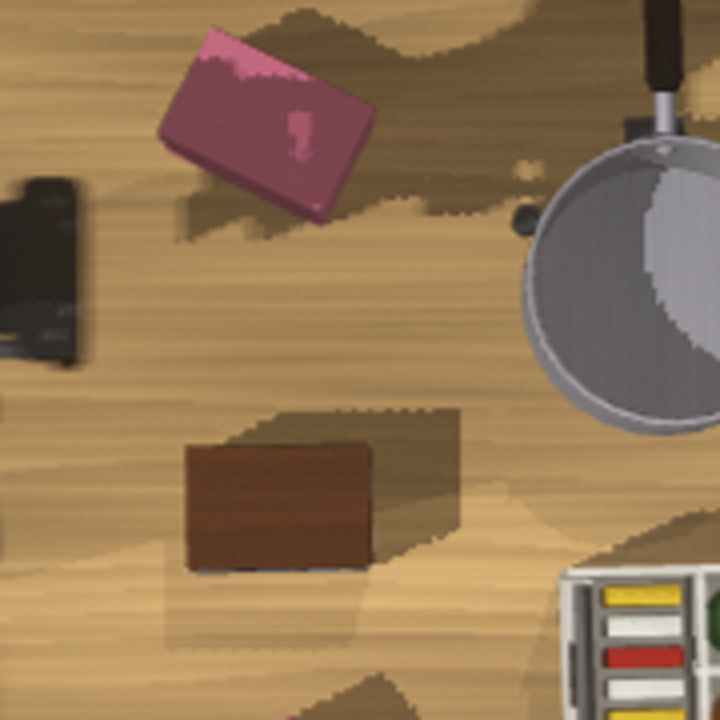

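```bash
cat > box.py <<'E'
from fit import *
from go import BAY,TH
def boxfit(c,cor,k,u,v):
    B=[(-.045,.03,.042),(.045,.03,.042),(.045,-.03,.042),(-.045,-.03,.042)]
    uv=[(a/k+u-.5,b/k+v-.5) for a,b in cor]
    box,r=fit(c,B,uv,[.557,.1,-1.56]); print(r.round(1).tolist())
    cs,sn=np.cos(TH),np.sin(TH); d=box[:2]-BAY
    print("box in bay mm",(d@[cs,sn]*1000).round(1),(d@[-sn,cs]*1000).round(1),"deg",np.degrees(box[2]-TH).round(2))
E
python3 - <<'E'
from box import *
c=cap(); boxfit(c,[(186,446),(371,443),(372,567),(188,570)],4,250,110)
# gap lines: caddy top edge and pan in same picture
from go import *
rep();delta(-.265,0,.1)
crop(c,285,190,390,270,7,"pics/c3.png")
E
```

```text
[[-0.2, -0.0], [0.2, -0.1], [0.4, 0.1], [-0.4, 0.0]]
box in bay mm -189.9 -0.6 deg -0.15
t 5.12 bay mm [-364.1   84.5  194.7] zaxis ang in bay -179.65 tilt [-0.002 -1.     0.002] F [-0.3 -0.5 -0.5] open 0.278 j [ 18.  43.  73.   0.  64. -73.]
shift tool cm [-8.49  9.47 -9.88]
```

View pics/c3.png

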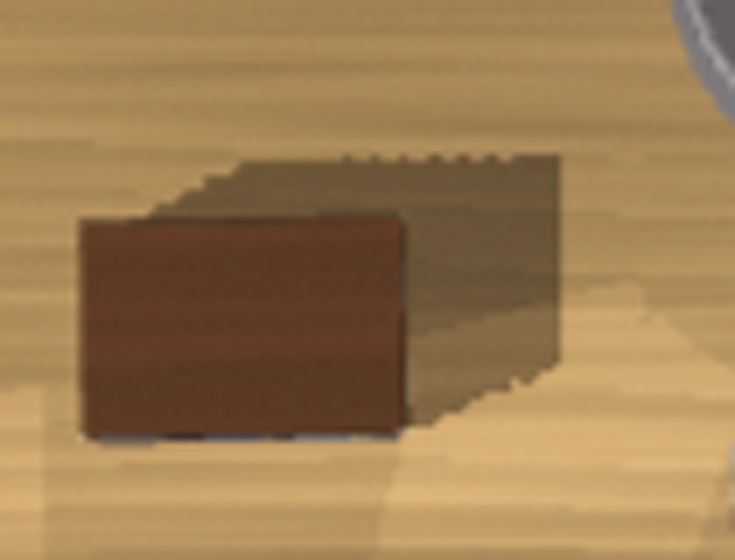

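The box is now centred to within 1 mm and square to within 0.2°. I turn the tool a quarter turn, so tool x points along bay +x.

```bash
python3 -m pendant '[[[0,0,0],[0,0.121,0],0.75],[[0,0,0],[0,0.121,0],0.75],[[0,0,0],[0,0.121,0],0.75],[[0,0,0],[0,0.121,0],0.75],[[0,0,0],[0,0.121,0],0.75],[[0,0,0],[0,0.121,0],0.75],[[0,0,0],[0,0.121,0],0.75],[[0,0,0],[0,0.121,0],0.75],[[0,0,0],[0,0.121,0],0.75],[[0,0,0],[0,0.121,0],0.75],[[0,0,0],[0,0.121,0],0.75],[[0,0,0],[0,0.121,0],0.75],[[0,0,0],[0,0.121,0],0.75],[[0,0,0],[0,0,0],0.75]]'
python3 -c "
from go import *
rep();delta(-.277,-.0005,.15)"
```

```text
time_s: 6.28
position: [0.6379, 0.3149, 0.1946]
tcp_rot: [[0.01, -0.004, 1.0], [-1.0, -0.001, 0.01], [0.001, -1.0, -0.004]]
force: [-0.1, -0.3, 0.1]
opening: 0.251
t 6.28 bay mm [-357.    85.7  194.6] zaxis ang in bay 89.72 tilt [ 0.001 -1.    -0.004] F [-0.1 -0.3  0.1] open 0.251 j [17. 43. 73. -0. 64. 17.]
shift tool cm [ 8.03  4.5  -8.56]
```

```bash
python3 -m pendant '[[[2,0.5,-2],[0,-0.005,0],0.75],[[2,1.5,-2.5],[0,0,0],0.75],[[2,1.5,-2.5],[0,0,0],0.75],[[2,1,-1.5],[0,0,0],0.75],[[0,0,0],[0,0,0],0.75],[[0,0,0],[0,0,0],0.75]]'
python3 -c "
from go import *
rep();delta(-.277,-.0005,.087)"
```

```text
time_s: 6.78
position: [0.5534, 0.2331, 0.1497]
tcp_rot: [[0.018, -0.004, 1.0], [-1.0, -0.001, 0.018], [0.001, -1.0, -0.004]]
force: [0.4, 0.6, 0.2]
opening: 0.254
t 6.78 bay mm [-276.4    0.   149.7] zaxis ang in bay 90.2 tilt [ 0.001 -1.    -0.004] F [0.4 0.6 0.2] open 0.254 j [12. 39. 92. -0. 49. 11.]
shift tool cm [-0.06  6.27 -0.03]
```

```bash
python3 -m pendant '[[[0,2,0],[0,0.003,0],0.75],[[0,2.5,0],[0,0,0],0.75],[[0,1.5,0],[0,0,0],0.75],[[0.5,0.2,0],[0,0,0],0.75],[[1,0,0],[0,0,0],0.75],[[0.6,0,0],[0,0,0],0.75],[[0.4,0,0],[0,0,0],0.75],[[0.3,0,0],[0,0,0],0.75],[[0.3,0,0],[0,0,0],0.75],[[0.3,0,0],[0,0,0],0.75],[[0.3,0,0],[0,0,0],0.75],[[0.3,0,0],[0,0,0],0.75],[[0.3,0,0],[0,0,0],0.75],[[0.3,0,0],[0,0,0],0.75],[[0.3,0,0],[0,0,0],0.75],[[0.3,0,0],[0,0,0],0.75],[[0.3,0,0],[0,0,0],0.75],[[0.3,0,0],[0,0,0],0.75],[[0,0,0],[0,0,0],0.75]]'
python3 - <<'E'
from go import *
rep()
for n in("top","scene"):
    c=cap(n);cv2.imwrite(f"pics/d1{n}.png",c["img"][:,:,::-1])
E
```

```text
time_s: 8.37
position: [0.5557, 0.1756, 0.0886]
tcp_rot: [[0.014, -0.001, 1.0], [-1.0, -0.001, 0.014], [0.001, -1.0, -0.001]]
force: [1.1, -1.1, -0.4]
opening: 0.255
t 8.37 bay mm [-218.9    1.5   88.6] zaxis ang in bay 89.96 tilt [ 0.001 -1.    -0.001] F [ 1.1 -1.1 -0.4] open 0.255 j [ 7. 44. 96. -0. 40.  6.]
```

View pics/d1top.png

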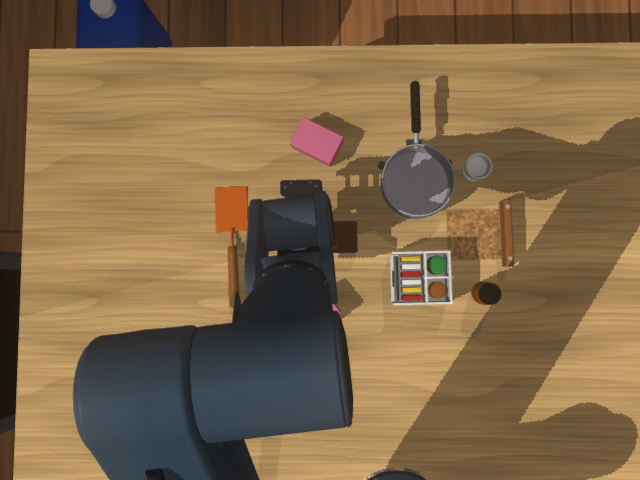

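View pics/d1scene.png

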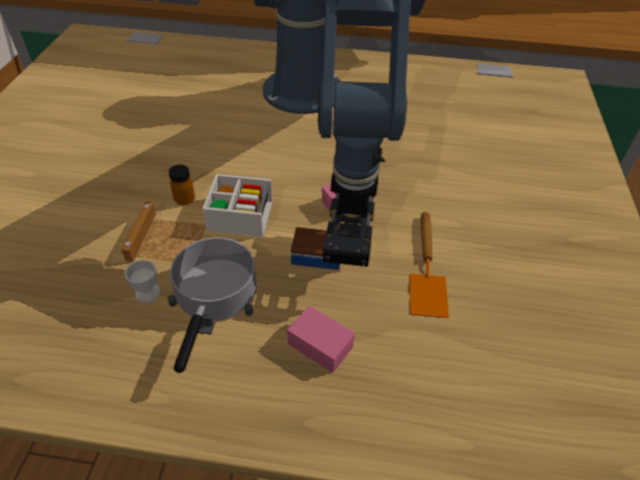

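Top: the fingers are behind the box, and its front end shows at columns 332–357, rows 221–252, moving straight. The bystanders are untouched. I continue to the mouth of the gap.

```bash
python3 -m pendant '[[[0.3,0,-0.05],[0,0,0],0.75],[[0.3,0,-0.05],[0,0,0],0.75],[[0.3,0,0],[0,0,0],0.75],[[0.3,0,0],[0,0,0],0.75],[[0.3,0,0],[0,0,0],0.75],[[0.3,0,0],[0,0,0],0.75],[[0.3,0,0],[0,0,0],0.75],[[0.3,0,0],[0,0,0],0.75],[[0.3,0,0],[0,0,0],0.75],[[0.3,0,0],[0,0,0],0.75],[[0.3,0,0],[0,0,0],0.75],[[0.3,0,0],[0,0,0],0.75],[[0.3,0,0],[0,0,0],0.75],[[0.3,0,0],[0,0,0],0.75],[[0.3,0,0],[0,0,0],0.75],[[0.3,0,0],[0,0,0],0.75],[[0,0,0],[0,0,0],0.75]]'
python3 - <<'E'
from go import *
rep()
c=cap();crop(c,330,190,430,270,7,"pics/d2.png")
E
```

```text
time_s: 9.88
position: [0.5556, 0.1277, 0.0888]
tcp_rot: [[0.014, -0.0, 1.0], [-1.0, -0.0, 0.014], [0.0, -1.0, -0.0]]
force: [0.8, -0.7, 0.1]
opening: 0.251
t 9.88 bay mm [-171.     0.7   88.8] zaxis ang in bay 89.96 tilt [ 0. -1. -0.] F [ 0.8 -0.7  0.1] open 0.251 j [ 2. 43. 98. -0. 39.  1.]
```

View pics/d2.png

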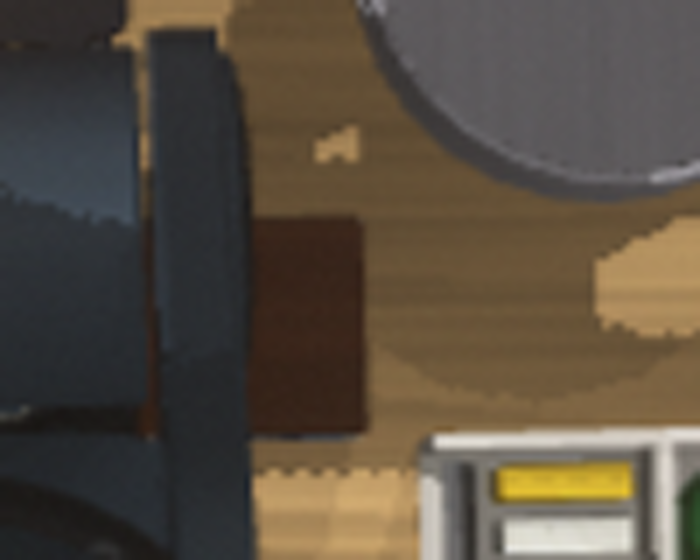

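```bash
cat > pb.py <<'E'
from go import *
def pb(c,L,k,u,v,z):
    cs,sn=np.cos(TH),np.sin(TH)
    w=px2w(c,[(a/k+u-.5,b/k+v-.5) for a,b in L],z)-BAY
    print((1000*np.stack([w@[cs,sn],w@[-sn,cs]],1)).round(1).tolist())
E
python3 - <<'E'
from pb import *
c=cap()
pb(c,[(364,216),(367,432),(252,216),(252,435)],7,330,190,.042)
pb(c,[(424,440),(690,431)],7,330,190,.06)
E
```

```text
[[-69.7, 27.5], [-70.2, -31.8], [-100.4, 28.1], [-101.7, -32.1]]
[[-56.0, -35.0], [15.6, -33.9]]
```

Measured in the same image, the box is about 1 mm from the gap's centreline and square. I continue into the gap, watching the force.

```bash
python3 -m pendant '[[[0.3,0,0.05],[0,0,0],0.75],[[0.3,0,0.05],[0,0,0],0.75],[[0.3,0,0],[0,0,0],0.75],[[0.3,0,0],[0,0,0],0.75],[[0.3,0,0],[0,0,0],0.75],[[0.3,0,0],[0,0,0],0.75],[[0.3,0,0],[0,0,0],0.75],[[0.3,0,0],[0,0,0],0.75],[[0.3,0,0],[0,0,0],0.75],[[0.3,0,0],[0,0,0],0.75],[[0.3,0,0],[0,0,0],0.75],[[0.3,0,0],[0,0,0],0.75],[[0.3,0,0],[0,0,0],0.75],[[0.3,0,0],[0,0,0],0.75],[[0.3,0,0],[0,0,0],0.75],[[0.3,0,0],[0,0,0],0.75],[[0.3,0,0],[0,0,0],0.75],[[0.3,0,0],[0,0,0],0.75]]'
python3 - <<'E'
from go import *
rep()
c=cap();crop(c,350,190,450,270,7,"pics/d3.png")
E
```

```text
time_s: 11.48
position: [0.5573, 0.0742, 0.0887]
tcp_rot: [[0.014, -0.0, 1.0], [-1.0, 0.0, 0.014], [-0.0, -1.0, -0.0]]
force: [0.3, 2.5, 1.7]
opening: 0.248
t 11.48 bay mm [-117.4    1.6   88.7] zaxis ang in bay 89.97 tilt [-0. -1. -0.] F [0.3 2.5 1.7] open 0.248 j [-4. 43. 99.  0. 38. -5.]
```

View pics/d3.png

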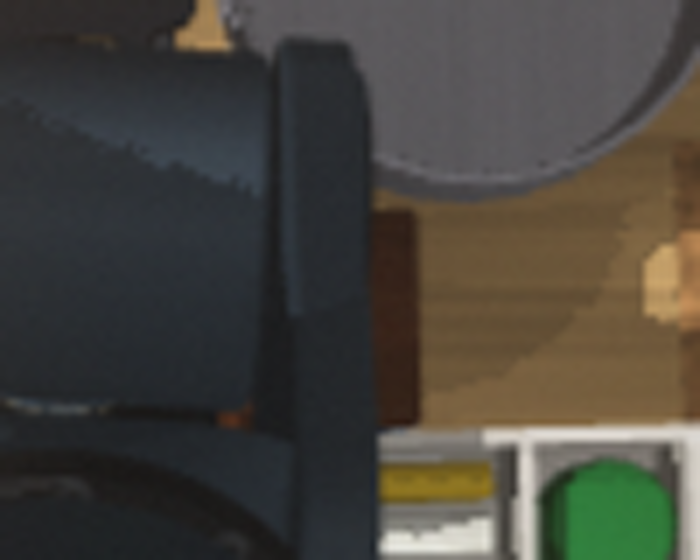

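The box front is in the gap at crop column 418, clear of the caddy edge (row 428) and just below the pan. Force is low, so I continue.

```bash
python3 - <<'E'
from pb import *
c=cap()
pb(c,[(416,211),(420,424)],7,350,190,.042)
pb(c,[(485,433),(690,427)],7,350,190,.06)
E
python3 -m pendant '[[[0.3,0,0],[0,0,0],0.75],[[0.3,0,0],[0,0,0],0.75],[[0.3,0,0],[0,0,0],0.75],[[0.3,0,0],[0,0,0],0.75],[[0.3,0,0],[0,0,0],0.75],[[0.3,0,0],[0,0,0],0.75],[[0.3,0,0],[0,0,0],0.75],[[0.3,0,0],[0,0,0],0.75],[[0.3,0,0],[0,0,0],0.75],[[0.3,0,0],[0,0,0],0.75],[[0.3,0,0],[0,0,0],0.75],[[0.3,0,0],[0,0,0],0.75]]'
python3 - <<'E'
from go import *
rep()
c=cap();crop(c,360,190,460,270,7,"pics/d4.png")
E
```

```text
[[-17.0, 27.9], [-17.5, -30.6]]
[[-1.9, -34.1], [53.1, -33.5]]
time_s: 12.58
position: [0.5577, 0.0381, 0.0887]
tcp_rot: [[0.014, -0.0, 1.0], [-1.0, -0.0, 0.014], [0.0, -1.0, -0.0]]
force: [0.3, 1.1, -1.2]
opening: 0.25
t 12.58 bay mm [-81.4   1.5  88.7] zaxis ang in bay 89.97 tilt [ 0. -1. -0.] F [ 0.3  1.1 -1.2] open 0.25 j [ -8.  43. 100.  -0.  37.  -8.]
```

View pics/d4.png

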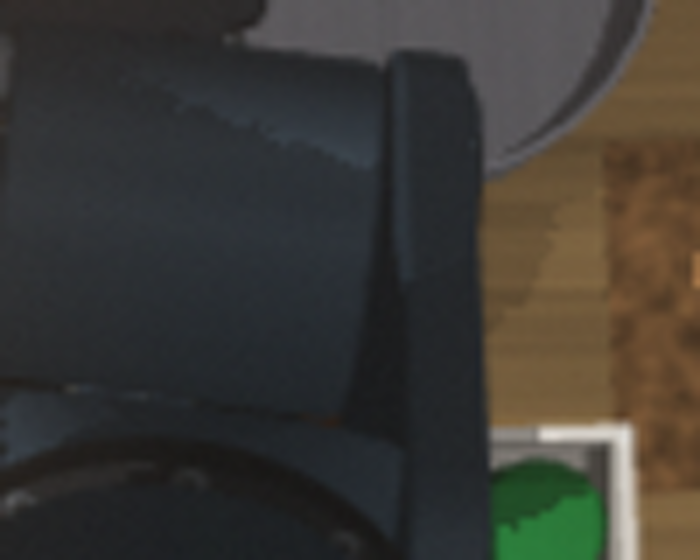

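The arm hides the box now, and force stays around 1 N. The last view had it centred with over 2 mm each side. I continue in steps.

```bash
python3 -m pendant '[[[0.3,0,0],[0,0,0],0.75],[[0.3,0,0],[0,0,0],0.75],[[0.3,0,0],[0,0,0],0.75],[[0.3,0,0],[0,0,0],0.75],[[0.3,0,0],[0,0,0],0.75],[[0.3,0,0],[0,0,0],0.75],[[0.3,0,0],[0,0,0],0.75],[[0.3,0,0],[0,0,0],0.75]]'
python3 -m pendant '[[[0.3,0,0],[0,0,0],0.75],[[0.3,0,0],[0,0,0],0.75],[[0.3,0,0],[0,0,0],0.75],[[0.3,0,0],[0,0,0],0.75],[[0.3,0,0],[0,0,0],0.75],[[0.3,0,0],[0,0,0],0.75],[[0.3,0,0],[0,0,0],0.75],[[0.3,0,0],[0,0,0],0.75]]'
python3 - <<'E'
from go import *
rep()
c=cap("scene");crop(c,110,120,330,320,3.5,"pics/d5.png")
E
```

```text
time_s: 13.3
position: [0.5581, 0.0142, 0.0887]
tcp_rot: [[0.014, -0.0, 1.0], [-1.0, 0.0, 0.014], [-0.0, -1.0, -0.0]]
force: [0.0, 1.3, -0.7]
opening: 0.248
time_s: 13.97
position: [0.5585, -0.0098, 0.0887]
tcp_rot: [[0.014, 0.0, 1.0], [-1.0, -0.0, 0.014], [0.0, -1.0, 0.0]]
force: [-0.0, 1.7, -0.6]
opening: 0.25
t 13.97 bay mm [-33.4   1.6  88.7] zaxis ang in bay 89.97 tilt [ 0. -1.  0.] F [-0.   1.7 -0.6] open 0.25 j [-12.  43. 100.  -0.  37. -13.]
```

View pics/d5.png

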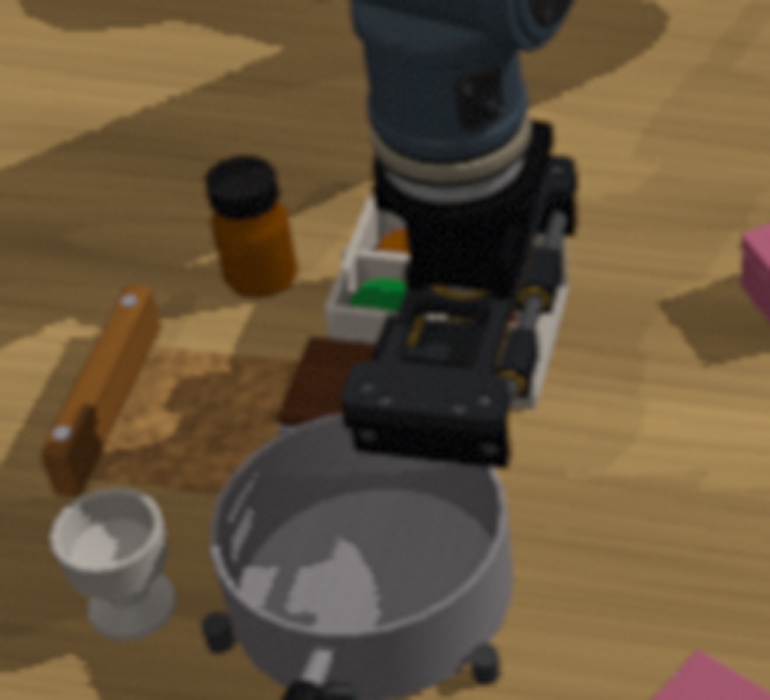

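The box front is through the gap and entering the cork (crop ~(320,380)). The egg cup and jar stand. I go on.

```bash
python3 -m pendant '[[[0.3,0,0],[0,0,0],0.75],[[0.3,0,0],[0,0,0],0.75],[[0.3,0,0],[0,0,0],0.75],[[0.3,0,0],[0,0,0],0.75],[[0.3,0,0],[0,0,0],0.75],[[0.3,0,0],[0,0,0],0.75],[[0.3,0,0],[0,0,0],0.75],[[0.3,0,0],[0,0,0],0.75],[[0.3,0,0],[0,0,0],0.75],[[0.3,0,0],[0,0,0],0.75],[[0.3,0,0],[0,0,0],0.75],[[0.3,0,0],[0,0,0],0.75],[[0.3,0,0],[0,0,0],0.75],[[0.3,0,0],[0,0,0],0.75],[[0.3,0,0],[0,0,0],0.75],[[0.3,0,0],[0,0,0],0.75],[[0.3,0,0],[0,0,0],0.75],[[0.3,0,0],[0,0,0],0.75],[[0.3,0,0],[0,0,0],0.75],[[0.3,0,0],[0,0,0],0.75]]'
python3 - <<'E'
from go import *
rep()
c=cap("scene");crop(c,110,140,330,320,3.5,"pics/d6.png")
E
```

```text
time_s: 15.68
position: [0.5593, -0.0698, 0.0887]
tcp_rot: [[0.014, -0.0, 1.0], [-1.0, 0.0, 0.014], [-0.0, -1.0, -0.0]]
force: [-0.1, 2.6, 1.6]
opening: 0.251
t 15.68 bay mm [26.5  1.5 88.7] zaxis ang in bay 89.97 tilt [-0. -1. -0.] F [-0.1  2.6  1.6] open 0.251 j [-18.  43.  99.  -0.  38. -19.]
```

View pics/d6.png

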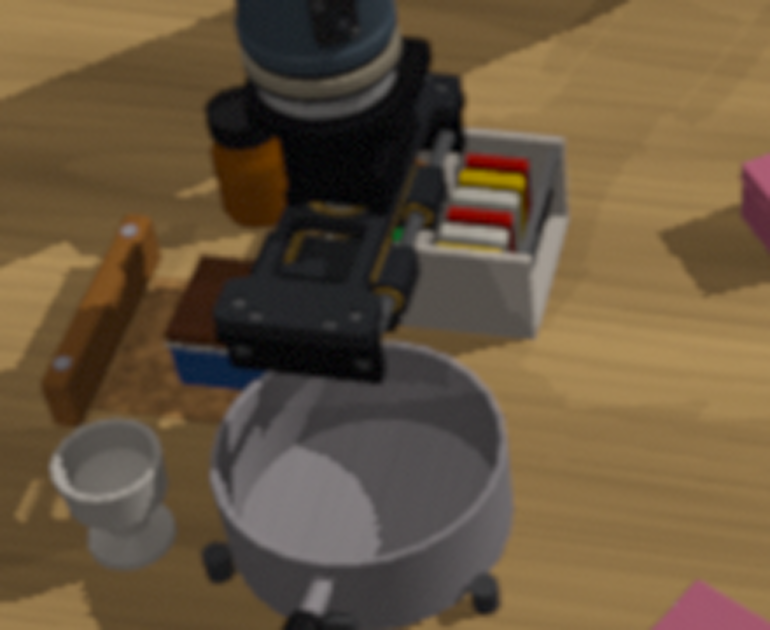

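The box is on the cork with its front parallel to the rail, about 38 mm to go.

```bash
python3 -m pendant '[[[0.3,0,0],[0,0,0],0.75],[[0.3,0,0],[0,0,0],0.75],[[0.3,0,0],[0,0,0],0.75],[[0.3,0,0],[0,0,0],0.75],[[0.3,0,0],[0,0,0],0.75],[[0.3,0,0],[0,0,0],0.75],[[0.3,0,0],[0,0,0],0.75],[[0.3,0,0],[0,0,0],0.75],[[0.3,0,0],[0,0,0],0.75],[[0.3,0,0],[0,0,0],0.75],[[0.2,0,0],[0,0,0],0.75]]'
python3 -m pendant '[[[0.1,0,0],[0,0,0],0.75],[[0.1,0,0],[0,0,0],0.75]]'
python3 -m pendant '[[[0.1,0,0],[0,0,0],0.75],[[0.1,0,0],[0,0,0],0.75]]'
python3 - <<'E'
from go import *
rep()
c=cap("scene");crop(c,110,140,330,320,3.5,"pics/d7.png")
E
```

```text
time_s: 16.65
position: [0.5598, -0.1019, 0.0887]
tcp_rot: [[0.014, 0.0, 1.0], [-1.0, -0.0, 0.014], [0.0, -1.0, 0.0]]
force: [-0.1, 1.0, 0.8]
opening: 0.251
time_s: 16.82
position: [0.5598, -0.1037, 0.0887]
tcp_rot: [[0.014, -0.0, 1.0], [-1.0, 0.0, 0.014], [-0.0, -1.0, -0.0]]
force: [-0.0, 1.8, 0.7]
opening: 0.25
time_s: 16.98
position: [0.5598, -0.1055, 0.0887]
tcp_rot: [[0.014, -0.0, 1.0], [-1.0, 0.0, 0.014], [-0.0, -1.0, -0.0]]
force: [1.4, 2.4, 0.4]
opening: 0.246
t 16.98 bay mm [62.2  1.5 88.7] zaxis ang in bay 89.98 tilt [-0. -1. -0.] F [1.4 2.4 0.4] open 0.246 j [-22.  43.  98.   0.  39. -23.]
```

View pics/d7.png

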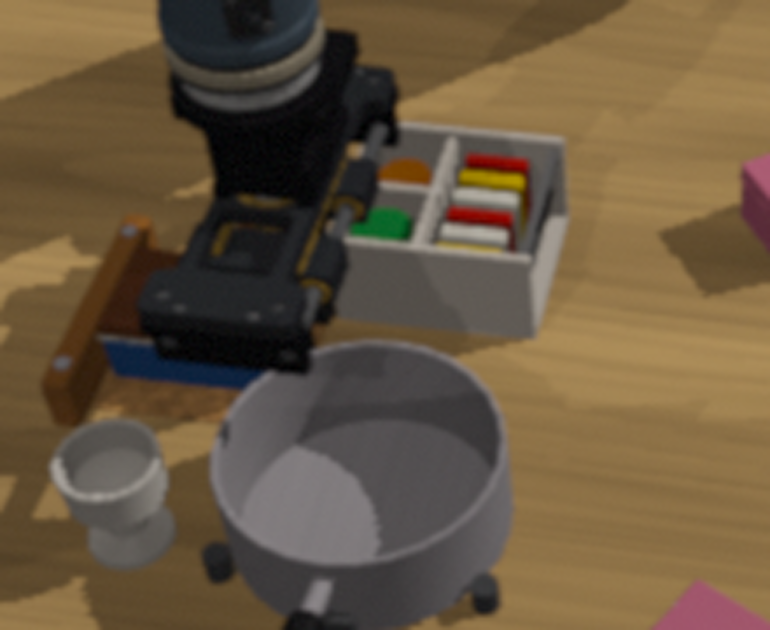

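The box is almost at the rail. I creep forward until the force rises.

```bash
python3 -m pendant '[[[0.1,0,0],[0,0,0],0.75],[[0.1,0,0],[0,0,0],0.75]]'|grep -E "pos|force"
python3 -m pendant '[[[0.1,0,0],[0,0,0],0.75]]'|grep -E "pos|force"
```

```text
position: [0.5598, -0.1075, 0.0887]
force: [0.5, 1.3, 1.3]
position: [0.5598, -0.1082, 0.0887]
force: [0.8, 6.2, 2.5]
```

```bash
python3 -m pendant '[[[0.05,0,0],[0,0,0],0.75],[[0,0,0],[0,0,0],0.75]]'|grep -E "pos|force"
```

```text
position: [0.5597, -0.1083, 0.0887]
force: [-0.2, 5.0, 0.3]
```

```bash
python3 -m pendant '[[[0.05,0,0],[0,0,0],0.75],[[0.05,0,0],[0,0,0],0.75],[[0,0,0],[0,0,0],0.75],[[0,0,0],[0,0,0],0.75]]'|grep -E "pos|force"
```

```text
position: [0.5595, -0.1084, 0.0887]
force: [1.0, 8.3, 2.1]
```

The box has stopped against the rail, with the force up to 8 N and no more travel. I back off, lift and move aside to look.

```bash
python3 -m pendant '[[[-0.3,0,0],[0,0,0],0.75],[[-0.7,0,0],[0,0,0],0.75],[[-1,0,0],[0,0,0],0.75],[[0,-1.5,0],[0,0,0],0.75],[[0,-3,0],[0,0,0],0.75],[[0,-3.5,0],[0,0,0],0.75],[[0,-3.5,0],[0,0,0],0.75],[[-2,-1.5,0],[0,0,0],0.75],[[-4,0,0],[0,0,0],0.75],[[-4,0,0],[0,0,0],0.75],[[-4,0,0],[0,0,0],0.75],[[-4,0,0],[0,0,0],0.75],[[-4,0,0],[0,0,0],0.75],[[-4,0,0],[0,0,0],0.75],[[-4,0,0],[0,0,0],0.75],[[-2,0,0],[0,0,0],0.75],[[0,0,0],[0,0,0],0.75]]'
python3 - <<'E'
from go import *
rep()
c=cap();cv2.imwrite("pics/e1.png",c["img"][:,:,::-1]);crop(c,430,140,530,310,3.5,"pics/e1c.png");crop(c,435,195,520,275,8,"pics/e1d.png")
c=cap("scene");crop(c,110,140,330,320,3.5,"pics/e2.png")
E
```

```text
time_s: 19.2
position: [0.5542, 0.2348, 0.2187]
tcp_rot: [[0.02, 0.001, 1.0], [-1.0, 0.001, 0.02], [-0.001, -1.0, 0.001]]
force: [0.8, -0.6, 0.2]
opening: 0.249
t 19.2 bay mm [-278.2    0.8  218.7] zaxis ang in bay 90.3 tilt [-0.001 -1.     0.001] F [ 0.8 -0.6  0.2] open 0.249 j [12. 34. 90.  0. 57. 11.]
```

View pics/e1.png

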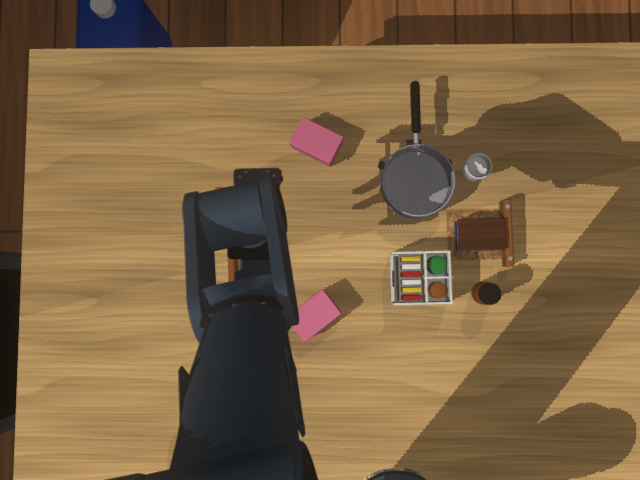

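View pics/e1d.png

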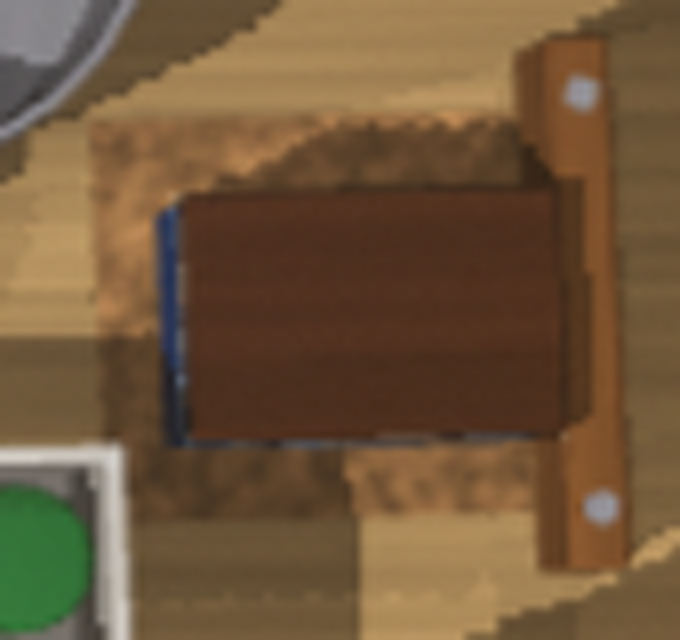

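View pics/e2.png

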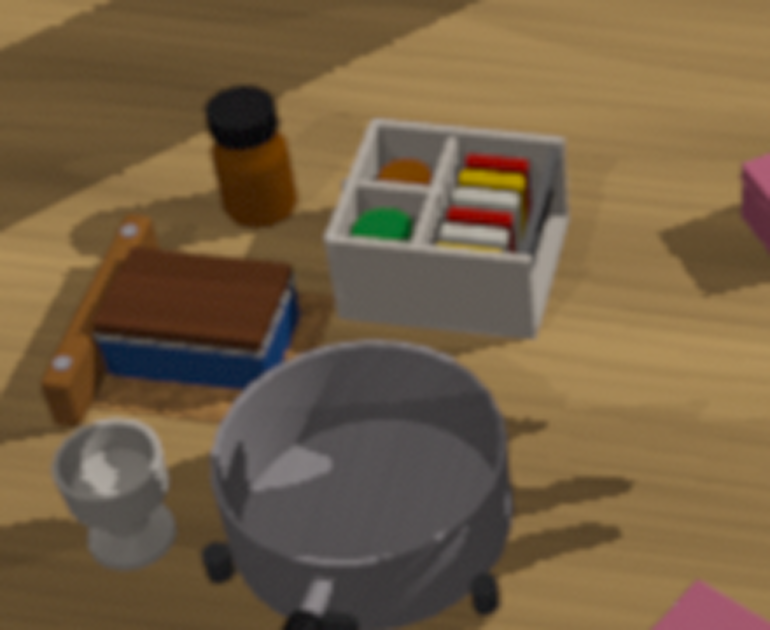

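```bash
python3 - <<'E'
from box import *
c=cap(); boxfit(c,[(181,197),(556,187),(561,434),(190,440)],8,435,195)
from pb import pb
pb(c,[(543,40),(608,37),(628,568),(570,570)],8,435,195,.034)
from go import rep; rep()
E
```

```text
[[-0.2, -0.5], [0.0, -0.1], [0.6, 0.3], [-0.3, 0.4]]
box in bay mm 119.9 -1.9 deg -0.02
[[165.2, 64.3], [180.9, 64.7], [180.5, -63.5], [166.7, -63.7]]
t 19.35 bay mm [-273.2    1.2  218.5] zaxis ang in bay 90.03 tilt [ 0.001 -1.    -0.   ] F [ 0.  -1.1 -0.2] open 0.252 j [12. 34. 90. -0. 57. 11.]
```

```bash
python3 - <<'E'
from h import *
c=cap("scene");crop(c,240,140,500,370,2.5,"pics/e3.png")
E
```

```text
(no output)
```

View pics/e3.png

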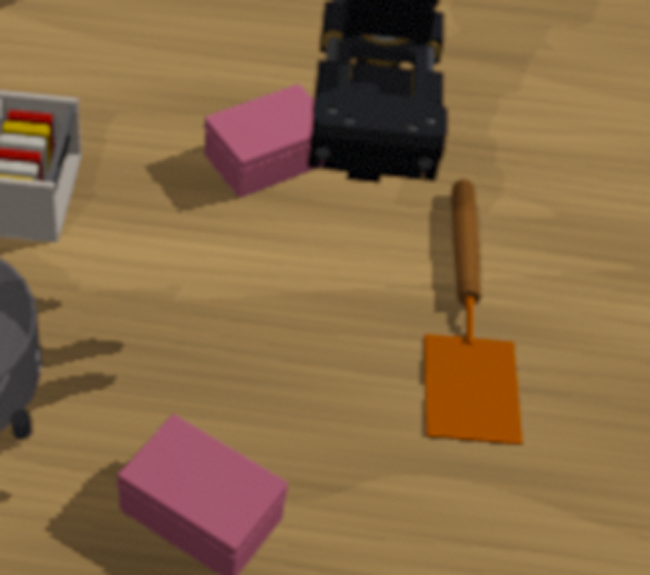

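The spatula (crop ~(470,310)) and both pink boxes are where they were at the start, and the gripper hovers free. I hand in.

```bash
python3 -c "
from rig import bot
print(bot.hand_in())"
```

```text
the job is handed in; nothing more can be done
None
```

The butter box is on the cork pad, square against the stop rail, and the job was handed in at about 19.5 s. It was only ever pushed: one sideways nudge to centre and square it, then a straight push from behind with two narrowed fingers through the gap.

- **Position:** the last top-camera fit puts the box centre at x = 119.9 mm and y = -1.9 mm in the bay's frame, with yaw 0.0°. Lateral readings may be about 1 mm off, because fixed edges such as the caddy's read about 1 mm low.
- **Contact:** wrist force was about 1–3 N at each check through the gap. It rose to about 8 N with no more travel when the box met the rail.
- **Bystanders:** the egg cup, pepper jar, spatula and both pink boxes look unmoved in the final pictures. I compared them by eye and did not re-measure them.
- **Not seen directly:** the arm hid the box for part of the gap passage, so that stretch was judged by the force readings. No check failed.

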